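Load a candy bar into the one-way feed lane

ROBOT

A 6-joint arm with a two-finger parallel gripper is mounted at the origin on the work surface. World frame = base frame: x ahead of the robot, y to its left, z up, the work surface at z = 0. Lengths are in m, angles in rad, forces in N, time in s.
With the tool pointing down it reaches from about 0.35 to 0.975 m from the base axis. Payload 4.9 kg.
Tool frame: the origin (TCP) lies at the very end of the fingers, on their centre line; the grasp point (between the pads) lies 19 mm behind it; z points along the fingers, y is the line along which they close (so a half turn about z gives the same grasp; the last joint's range is limited). The gripper opens to 85 mm and grips with 20 to 120 N. Pads are 22 mm wide; open, the fingers measure 114 mm over their backs; the gripper's body (76 mm by 85 mm) begins 54 mm behind the grasp point. The pads swing forward as they close: fully open they stand 13 mm farther back than shut.
Start: joints at [-1.257, 0.053, 1.613, -0, 1.476, -0.119], TCP at [0.262, -0.567, 0.231] pointing down, gripper open.
Joint ranges: [-3.01, 3.01], [-1.01, 2.22], [0.06, 2.58], [-1.02, 4.17], [0.09, 2.62], [-3.14, 3.14]. Speed limits (rad/s): [2.57, 2.57, 3.14, 3.14, 3.14, 3.14].

INTERFACE

Orientations are given as a rotation vector (axis times angle).
In Python, from station import ctrl, imaging gives the robot as it stands.
- The arm moves only by the tool play_rows, never from a script. Its argument "series" is a list of rows, each a list of 3 entries, a list of its own where there are three numbers: the opening, from 0 (shut) to 1 (fully open), then the shift along the tool's x, y, z each as a share of 0.05 m, from -1 to 1, then the turn, a rotation vector about the tool's x, y, z each as a share of 8 degrees, from -1 to 1. In form: [[grip, [dx, dy, dz], [ax, ay, az]], ...]. A call has 1 to 8 rows; each row shifts and turns the commanded pose from where the row before left it, along the tool's axes as they then stand; what a row does not reach is not made up. A row lasts 1/8 s, in which the tool goes at most 62.5 mm and 10.7 degrees, less where a joint would pass 70% of its speed; a pose out of reach is approached as far as the arm can. A call with a number of a shift or a turn outside -1 to 1 is refused whole. A call with a gripper value outside its range is refused whole. The fingers move at their own pace and stop on an object; "force" is the grip in N (left out, the last holds). Time passes only in rows, so rows that do not move let the fingers close. It gives the time, the measured TCP pose, the force, the opening and the grip force at its end, in the units of the state.
- ctrl.get_obs(): the state, without advancing time (a new reading comes with each control period).
- imaging.get_image(name): name is "scene" or "top"; returns a dict with "color" (400x640x3 uint8, blue, green, red), "fx", "fy", "cx", "cy" (pixels), "extrinsics" (4x4, takes a point from world to camera coordinates). Camera axes: x right, y down, z forward; pixel columns grow to the right and rows downward; lengths in m; the calibration is good to about 2 mm. A picture is of the moment at which its call begins. There is no depth.
- ctrl.finish_job(): hands the job in; it is judged then, once.
The state is a dict: "t": time; "q": joint angles; "dq": joint speeds; "effort": joint torques, N m; "tool_pos": TCP position; "tool_rot": TCP orientation; "contact_force": force on the tool from outside, world axes, zero at the start; "wrist_torque": the same for the moment, N m; "opening": finger opening in m; "grip_force": force on a finger pad.
Only numpy, scipy, OpenCV 4.12 (cv2) and the standard library are available. Lean on these libraries where they do the work, as an engineer would, in place of code of your own. Each camera call takes 0.05 s, during which the arm holds its last target. There are 200 camera calls.

TASK

On the sweet-maker's packing bench, take the longer of the two candy bars that have a paper band, put it upright into the wide mouth of the metal feed lane and push it along the lane until it is wholly past the sprung pawl and the pawl has clicked shut behind it. Leave it standing there on the lane's floor, and leave the shorter banded bar where it lies.

Things in the scene. Friction and masses are not known exactly. Their poses are not given: they have to be found in the camera images.
- long_bar_mid (a point): Centre of the long bar, half-way up: a hard, rigid brown candy block with a paper band round its middle, standing on the bench; 46 mm wide (own x) x 110 mm long (own y) x 56 mm tall (own z, up), 0.25 to 0.5 kg. The short bar is equally wide and tall but 62 mm long; they may lie in either's place. The other brown things have no band.
- short_bar_mid (a point): Centre of the short bar, 46 x 62 x 56 mm tall (own x, y, z), half-way up. Leave it where it lies.
- lane: Feed lane, fixed, open above; bars travel along its +y. Origin: on the bench, on the centre line, level with the closed pawl's tip; z up. Floor 4 mm thick, from y -240 mm. Two walls, tops 24 mm up, 62 mm apart inside from y -85 to +160 mm, flaring to 151 mm apart at y -185 (the mouth). A 42 mm high stop closes it at y +160. A bar standing in it has its centre 32 mm, its top 60 mm above the bench.
- pawl (a joint): Sprung dark steel finger, 55 x 6 x 18 mm high, on a vertical pin at the lane's -x wall at y -45 mm, 5 to 23 mm above the bench. 0 rad = closed: slanting in, tip on the centre line at y 0. A bar moving along +y presses it towards the wall (0.33 or more as it passes, 0.62 at most; spring 1 to 2 N at the tip). When the bar's rear end is beyond y 0 it springs back to 0 and blocks return.
There are look-alikes about, which are no part of the job. What is shaped like the part that bears long_bar_mid but blue or purple is not meant.

How it is judged:
By the outcome, as a careful person would: the job done as asked, in the order asked, and still so for the second after the job is handed in, with the robot touching nothing.
It also fails if it takes over 48 s, if anything falls off the work surface, if the arm or the gripper's body presses on something with over 40 N, if the wrist force passes 120 N, or if a joint passes its speed limit or range.

## Working session

There is one attempt and no reset: what is moved stays moved. The work goes in short steps, Python scripts to look and compute and a tool call to move; the robot and the scene stay as the last step left them, time stands still between calls to the robot, and variables do not carry over. Pictures are saved under pics/ and viewed, at most 10 in all, crops included, and the job is handed in when it is done.

Besides the shell and the picture viewer there is one more tool, called after "Request:" as name(argument=value, ...) on one line, values as JSON. play_rows: Moves the arm, as the interface text tells. Shift numbers are shares of 0.05 m and turn numbers shares of 8 degrees, none past 1 either way. Its arguments: {"type":"object","properties":{"series":{"type":"array"},"force":{"type":"number"}},"required":["series"]}

```bash
mkdir -p pics; ls
python3 - <<'E'
from station import ctrl, imaging
import cv2, numpy as np, pickle
d={}
for n in("scene","top"):
    r=imaging.get_image(n); d[n]=r; cv2.imwrite(f"pics/{n}0.png",r["color"])
    E=np.array(r["extrinsics"]); print(n,r["fx"],r["fy"],r["cx"],r["cy"],np.round(-E[:3,:3].T@E[:3,3],3),np.round(E[2,:3],3))
pickle.dump(d,open("d0.pkl","wb"))
o=ctrl.get_obs(); print(o["t"],o["tool_pos"],o["tool_rot"],o["opening"])
E
```

```text
pics
scene 374.9822755051887 374.9822755051887 313.9350896729141 199.16289620697117 [0.821 0.202 0.751] [-0.391 -0.403 -0.828]
top 477.18031596926625 477.18031596926625 318.3051207762223 198.0772047845022 [ 0.425 -0.119  1.044] [ 0.067 -0.032 -0.997]
0.1 [ 0.2619405  -0.5668412   0.23016333] [-3.06648306e+00 -6.74097772e-01  2.97678604e-04] 0.08527114800786947
```

View pics/top0.png

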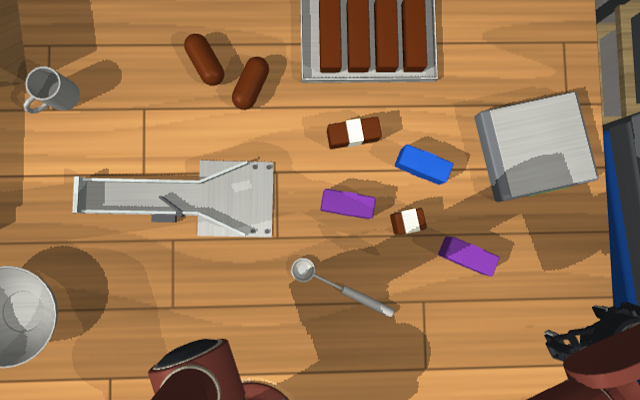

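View pics/scene0.png

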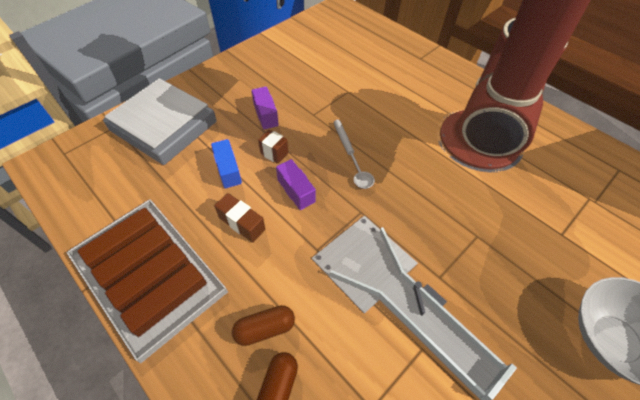

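Run:
```python
import cv2, numpy as np, pickle
d=pickle.load(open("d0.pkl","rb"))
t=d["top"]["color"]
a=cv2.resize(t[105:245,315:435],None,fx=4,fy=4,interpolation=cv2.INTER_CUBIC)[:, :]
b=cv2.resize(t[145:250,65:285],None,fx=3.6,fy=3.6,interpolation=cv2.INTER_CUBIC)
cv2.imwrite("pics/a.png",a); cv2.imwrite("pics/b.png",b); print(a.shape,b.shape)
```

```text
(560, 480, 3) (378, 792, 3)
```

View pics/a.png

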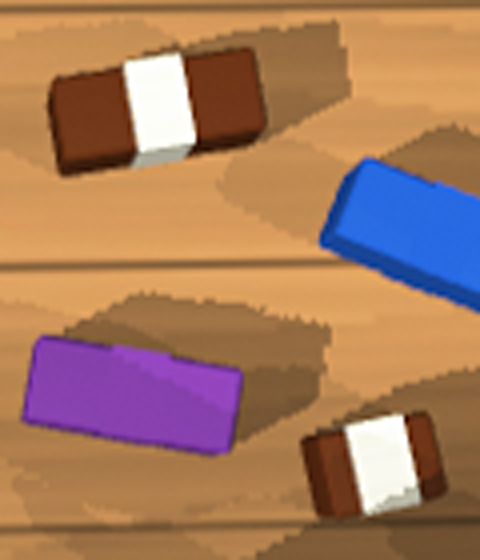

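View pics/b.png

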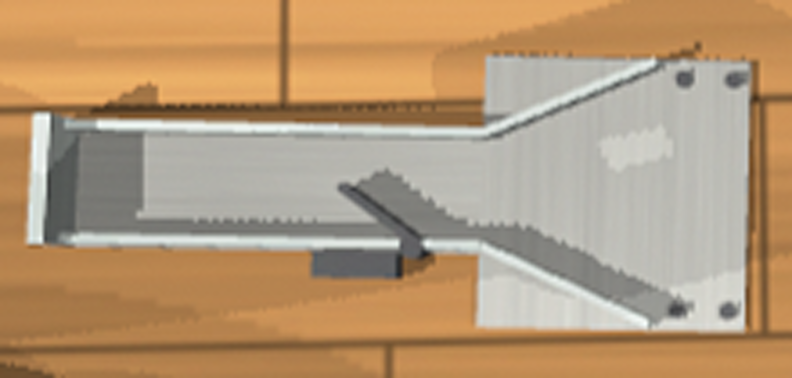

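Top view: the long banded bar is at (354,132), 53 px long. The short banded bar is at (408,221), about 30 px. The purple (348,204), (468,256) and blue (424,164) blocks have no band, and neither do the plain browns. So the target is (354,132). The lane's mouth is on the right and its pawl tip is at about (160,197).

```bash
cat > h.py <<'E'
import numpy as np, cv2
def cast(r,uv,z):
    E=np.array(r["extrinsics"]); R=E[:3,:3]; c=-R.T@E[:3,3]
    uv=np.atleast_2d(uv).astype(float)
    d=np.c_[(uv[:,0]-r["cx"])/r["fx"],(uv[:,1]-r["cy"])/r["fy"],np.ones(len(uv))]@R
    return (c+d*((z-c[2])/d[:,2])[:,None])[:,:2]
def pix(r,P):
    E=np.array(r["extrinsics"]); q=np.atleast_2d(P)@E[:3,:3].T+E[:3,3]
    return np.c_[q[:,0]/q[:,2]*r["fx"]+r["cx"],q[:,1]/q[:,2]*r["fy"]+r["cy"]]
def barbox(r,x0,y0,x1,y1):
    c=r["color"][y0:y1,x0:x1]; h=cv2.cvtColor(c,cv2.COLOR_BGR2HSV)
    w=((h[...,1]<45)&(h[...,2]>195)).astype(np.uint8)
    b=((h[...,2]<150)&(h[...,1]>170)&(h[...,0]<14)).astype(np.uint8)
    out=[]
    for m in(w,b|w):
        k=max(cv2.findContours(m,0,1)[0],key=cv2.contourArea)
        out.append(cv2.boxPoints(cv2.minAreaRect(k))+[x0,y0])
    return out
E
python3 - <<'E'
import pickle,numpy as np
from h import *
d=pickle.load(open("d0.pkl","rb")); t=d["top"]; s=d["scene"]
for r,box in((t,(318,105,395,160)),(s,(205,185,275,250))):
    w,a=barbox(r,*box)
    for n,k in(("white",w),("all",a)):
        p=cast(r,k,.056); e=np.diff(np.r_[p,p[:1]],axis=0); L=np.hypot(*e.T); i=L.argmax()
        print(n,k.mean(0).round(1),p.mean(0).round(4),L.round(4),np.degrees(np.arctan2(e[i,1],e[i,0])).round(1))
# long edge upper in crop a
ed=cast(t,np.array([[52,78],[250,48],[158.75,104]])/4+[315,105],.056);print(ed, np.degrees(np.arctan2(*(ed[1]-ed[0])[::-1])))
f=lambda q,z:cast(t,np.array(q)/3.6+[65,145],z)
P={"plate-240":f([[752,62],[745,328]],.004),"flare-185":f([[658,62],[648,322]],.024),"bend-85":f([[490,134],[480,245]],.024),"stop":f([[50,113],[46,243]],.042),"left":f([[68,123],[62,238]],.024),"tip":f([[342,186]],.023)}
for k,v in P.items(): print(k,v.round(4).tolist(),v.mean(0).round(4))
E
```

```text
white [354.5 130.2] [ 0.6333 -0.2292] [0.0295 0.0484 0.0294 0.0484] -171.2
all [363.8 130.1] [ 0.6333 -0.2488] [0.0686 0.0542 0.0684 0.054 ] -81.1
white [237.5 211. ] [ 0.6351 -0.229 ] [0.0503 0.0309 0.0494 0.03  ] -169.2
all [252.7 224.3] [ 0.6319 -0.1799] [0.0497 0.0613 0.0479 0.0595] 87.0
[[ 0.6460864  -0.17370044]
 [ 0.66084311 -0.27852974]
 [ 0.63157512 -0.22956136]] -81.98718005598569
plate-240 [[0.5755, -0.0562], [0.4142, -0.05]] [ 0.4948 -0.0531]
flare-185 [[0.5734, -0.0016], [0.419, 0.0057]] [0.4962 0.0021]
bend-85 [[0.5319, 0.0979], [0.4662, 0.1039]] [0.499  0.1009]
stop [[0.5462, 0.3464], [0.4711, 0.3476]] [0.5086 0.347 ]
left [[0.5423, 0.3443], [0.4747, 0.3468]] [0.5085 0.3455]
tip [[0.5025, 0.1849]] [0.5025 0.1849]
```

Request:
play_rows(series=[[1, [0.3, -0.1, 0], [0, 0, 0]], [1, [0.6, -0.2, 0], [0, 0, 0]], [1, [0.7, -0.22, 0.1], [0, 0, 0]], [1, [0.7, -0.22, 0.1], [0, 0, 0]], [1, [0.7, -0.22, 0.1], [0, 0, 0]], [1, [0.7, -0.22, 0.2], [0, 0, 0]], [1, [0.7, -0.22, 0.2], [0, 0, 0]], [1, [0.7, -0.22, 0.2], [0, 0, 0]]], force=40)

```text
t: 1.1
tool_pos: [0.4608, -0.3849, 0.1859]
tool_rot: [-3.068, -0.675, -0.0]
contact_force: [-0.2, 0.2, -0.4]
opening: 0.085
grip_force: 0.0
```

Request:
play_rows(series=[[1, [0.7, -0.22, 0.2], [0, 0, 0]], [1, [0.7, -0.22, 0.2], [0, 0, 0]], [1, [0.7, -0.22, 0.2], [0, 0, 0]], [1, [0.7, -0.22, 0.2], [0, 0, -0.4]], [1, [0, 0, 0], [0, 0, -0.8]], [1, [0, 0, 0], [0, 0, -0.8]], [1, [0, 0, 0], [0, 0, -0.8]], [1, [0, 0, 0], [0, 0, -0.8]]])

```text
t: 2.1
tool_pos: [0.5684, -0.2869, 0.146]
tool_rot: [-2.8, -1.422, 0.0]
contact_force: [0.1, -0.1, -0.3]
opening: 0.0856
grip_force: 0.0
```

Request:
play_rows(series=[[1, [0, 0, 0], [0, 0, -0.8]], [1, [0, 0, 0], [0, 0, -0.8]], [1, [0, 0, 0], [0, 0, -0.8]], [1, [0, 0, 0], [0, 0, -0.8]], [1, [0, 0, 0], [0, 0, -0.8]], [1, [0, 0, 0], [0, 0, -0.8]], [1, [0, 0, 0], [0, 0, -0.8]], [1, [0, 0, 0], [0, 0, 0]]])

```text
t: 3.1
tool_pos: [0.5683, -0.2872, 0.1461]
tool_rot: [-2.053, -2.377, -0.0]
contact_force: [-0.4, 0.1, 0.0]
opening: 0.0857
grip_force: 0.0
```

```bash
cat >> h.py <<'E'
from scipy.spatial.transform import Rotation as Ro
def togo(o,xy,z,yang):
    R=Ro.from_rotvec(o["tool_rot"]).as_matrix(); 
    d=R.T@(np.r_[xy,z]-o["tool_pos"]); a=np.degrees(np.arctan2(R[1,1],R[0,1]))
    t=-((yang-a+90)%180-90)
    print("t",o["t"],"pos",np.round(o["tool_pos"],4),"yang",a.round(1),"tilt",np.degrees(np.arccos(-R[2,2])).round(2))
    print("shift units",(d/.05).round(2),"turn z units",round(t/8,2),"F",np.round(o["contact_force"],1),"open",round(o["opening"],4),"grip",round(o["grip_force"],1))
E
python3 - <<'E'
from h import *
from station import ctrl
togo(ctrl.get_obs(),[.633,-.229],.12,8.5)
E
```

```text
t 3.1 pos [ 0.5683 -0.2872  0.1461] yang 8.4 tilt 0.03
shift units [0.96 1.45 0.52] turn z units -0.02 F [-0.4  0.1  0. ] open 0.0857 grip 0.0
```

Request:
play_rows(series=[[1, [0.32, 0.48, 0.1], [0, 0, 0]], [1, [0.32, 0.48, 0.1], [0, 0, 0]], [1, [0.32, 0.49, 0.1], [0, 0, 0]], [1, [0, 0, 0.5], [0, 0, 0]], [1, [0, 0, 0.5], [0, 0, 0]], [1, [0, 0, 0.2], [0, 0, 0]], [1, [0, 0, 0], [0, 0, 0]]])

```text
t: 3.98
tool_pos: [0.6325, -0.2297, 0.0705]
tool_rot: [-2.053, -2.376, 0.001]
contact_force: [0.6, 0.2, 0.3]
opening: 0.0854
grip_force: 0.0
```

Run:
```python
from h import *
from station import ctrl,imaging
togo(ctrl.get_obs(),[.633,-.229],.026,8.5)
s=imaging.get_image("scene")["color"]; t=imaging.get_image("top")["color"]
a=cv2.resize(s[120:280,160:320],(480,480)); b=cv2.resize(t[80:180,290:390],(320,320))
c=np.zeros((480,800,3),np.uint8); c[:,:480]=a; c[:320,480:]=b
cv2.imwrite("pics/c.png",c)
```

```text
t 3.975 pos [ 0.6325 -0.2297  0.0705] yang 8.4 tilt 0.1
shift units [0.01 0.01 0.89] turn z units -0.02 F [0.6 0.2 0.3] open 0.0854 grip 0.0
```

View pics/c.png

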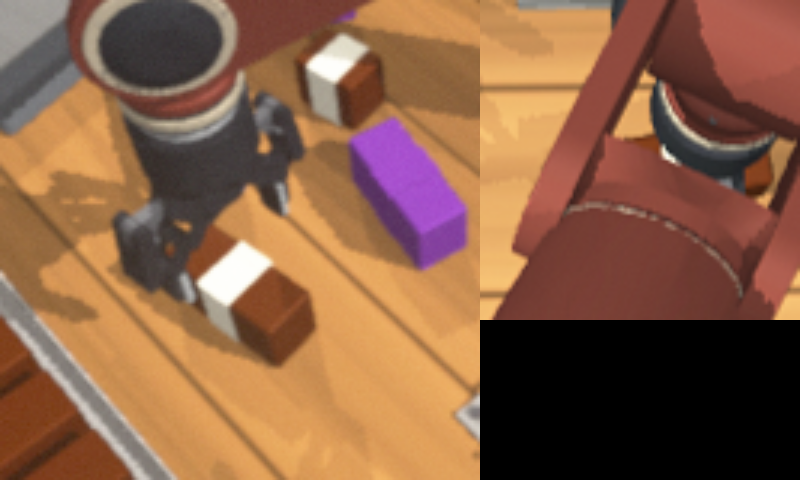

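The fingers straddle the bar's band: tips at scene px about (223,220) and (254,191), band at (237,211). I'll descend and grip.

Request:
play_rows(series=[[1, [0, 0, 0.3], [0, 0, 0]], [1, [0, 0, 0.3], [0, 0, 0]], [1, [0, 0, 0.29], [0, 0, 0]], [1, [0, 0, 0], [0, 0, 0]], [0, [0, 0, 0], [0, 0, 0]], [0, [0, 0, 0], [0, 0, 0]], [0, [0, 0, 0], [0, 0, 0]], [0, [0, 0, 0], [0, 0, 0]]], force=40)

```text
t: 5.08
tool_pos: [0.6339, -0.2305, 0.0279]
tool_rot: [2.051, 2.376, 0.001]
contact_force: [1.1, -0.2, 2.6]
opening: 0.045
grip_force: 44.6
```

Request:
play_rows(series=[[0, [0, 0, 0], [0, 0, 0]], [0, [0, 0, 0], [0, 0, 0]]])

```text
t: 5.32
tool_pos: [0.6339, -0.2305, 0.028]
tool_rot: [2.051, 2.377, 0.001]
contact_force: [2.0, 0.2, 5.2]
opening: 0.0454
grip_force: 44.9
```

Request:
play_rows(series=[[0, [0, 0, -0.2], [0, 0, 0]], [0, [0, 0, -0.4], [0, 0, 0]], [0, [0, 0, -0.5], [0, 0, 0]], [0, [0, 0, -0.5], [0, 0, 0]], [0, [0, 0, 0], [0, 0, 0]]])

```text
t: 5.95
tool_pos: [0.6346, -0.2309, 0.1103]
tool_rot: [2.049, 2.374, 0.002]
contact_force: [0.6, 0.3, -3.9]
opening: 0.0455
grip_force: 44.1
```

Run:
```python
from h import *
from station import ctrl
togo(ctrl.get_obs(),[.4966,.016],.11,-2)
```

```text
t 5.95 pos [ 0.6346 -0.2309  0.1103] yang 8.4 tilt 0.32
shift units [ 5.29 -2.01 -0.02] turn z units 1.3 F [ 0.6  0.3 -3.9] open 0.0455 grip 44.1
```

Request:
play_rows(series=[[0, [0.2, -0.08, 0], [0, 0, 0]], [0, [0.4, -0.15, 0], [0, 0, 0]], [0, [0.5, -0.19, 0], [0, 0, 0]], [0, [0.5, -0.19, 0], [0, 0, 0]], [0, [0.5, -0.19, 0], [0, 0, 0]], [0, [0.5, -0.19, 0], [0, 0, 0]], [0, [0.5, -0.19, 0], [0, 0, 0]], [0, [0.5, -0.19, 0], [0, 0, 0]]])

```text
t: 6.95
tool_pos: [0.5365, -0.0605, 0.1046]
tool_rot: [-2.05, -2.375, 0.002]
contact_force: [-0.8, 0.3, -4.3]
opening: 0.0454
grip_force: 44.0
```

Request:
play_rows(series=[[0, [0.5, -0.19, 0], [0, 0, 0]], [0, [0.5, -0.19, 0], [0, 0, 0]], [0, [0.4, -0.15, 0], [0, 0, 0]], [0, [0.29, -0.11, 0], [0, 0, 0.2]], [0, [0, 0, 0], [0, 0, 0.5]], [0, [0, 0, 0], [0, 0, 0.4]], [0, [0, 0, 0], [0, 0, 0.2]], [0, [0, 0, 0], [0, 0, 0]]])

```text
t: 7.95
tool_pos: [0.4947, 0.017, 0.1066]
tool_rot: [-2.259, -2.183, 0.0]
contact_force: [0.0, 0.3, -4.1]
opening: 0.0454
grip_force: 44.0
```

Run:
```python
from h import *
from station import ctrl,imaging
togo(ctrl.get_obs(),[.4966,.016],.036,-2)
s=imaging.get_image("scene"); t=imaging.get_image("top")
a=cv2.resize(s["color"][120:360,240:480],(480,480)); b=cv2.resize(t["color"][120:280,140:300],(320,320))
c=np.zeros((480,800,3),np.uint8); c[:,:480]=a; c[:320,480:]=b
cv2.imwrite("pics/d.png",c)
```

```text
t 7.95 pos [0.4947 0.017  0.1066] yang -2.0 tilt 0.02
shift units [-0.02  0.04  1.41] turn z units 0.0 F [ 0.   0.3 -4.1] open 0.0454 grip 44.0
```

View pics/d.png

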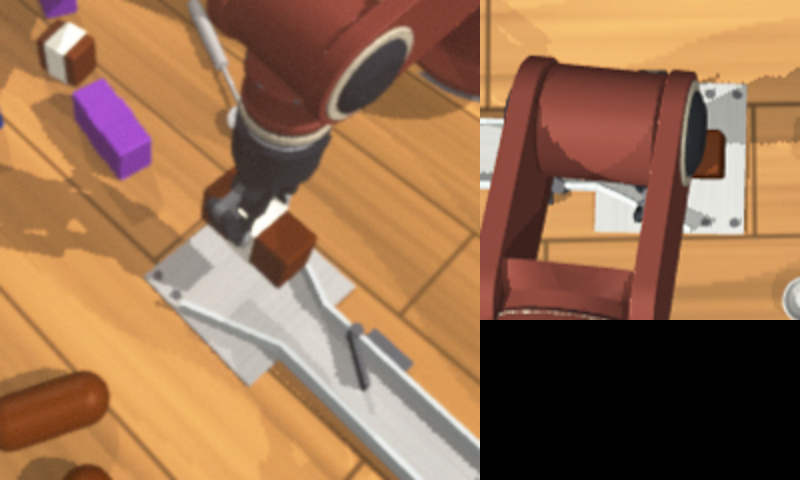

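The bar is held level over the mouth (scene px about (370,235)) and aligned with the lane. Lowering.

Request:
play_rows(series=[[0, [0, 0.03, 0.2], [0, 0, 0]], [0, [0, 0, 0.4], [0, 0, 0]], [0, [0, 0, 0.4], [0, 0, 0]], [0, [0, 0, 0.3], [0, 0, 0]], [0, [0, 0, 0.1], [0, 0, 0]], [0, [0, 0, 0], [0, 0, 0]]])

```text
t: 8.8
tool_pos: [0.4964, 0.0168, 0.0366]
tool_rot: [-2.26, -2.182, 0.0]
contact_force: [0.1, -0.0, -4.0]
opening: 0.0453
grip_force: 43.9
```

Run:
```python
from h import *
from station import ctrl
togo(ctrl.get_obs(),[.5025+.035*.08,.186+.08],.0325,-2)
```

```text
t 8.8 pos [0.4964 0.0168 0.0366] yang -2.0 tilt 0.02
shift units [4.99 0.   0.08] turn z units -0.0 F [ 0.1 -0.  -4. ] open 0.0453 grip 43.9
```

Request:
play_rows(series=[[0, [0, 0, 0.05], [0, 0, 0]], [0, [0.2, 0, 0], [0, 0, 0]], [0, [0.25, 0, 0], [0, 0, 0]], [0, [0.25, 0, 0], [0, 0, 0]], [0, [0.25, 0, 0], [0, 0, 0]], [0, [0.25, 0, 0], [0, 0, 0]], [0, [0.25, 0, 0], [0, 0, 0]], [0, [0, 0, 0], [0, 0, 0]]])

```text
t: 9.8
tool_pos: [0.4991, 0.0901, 0.0344]
tool_rot: [2.258, 2.184, 0.0]
contact_force: [-0.0, -0.6, -3.2]
opening: 0.0452
grip_force: 43.9
```

Run:
```python
from h import *
from station import ctrl,imaging
togo(ctrl.get_obs(),[.5025+.035*.08,.186+.08],.0335,-2)
s=imaging.get_image("scene")
cv2.imwrite("pics/e.png",cv2.resize(s["color"][200:400,300:520],None,fx=2.7,fy=2.7))
```

```text
t 9.8 pos [0.4991 0.0901 0.0344] yang -1.9 tilt 0.01
shift units [3.52 0.01 0.02] turn z units 0.01 F [-0.  -0.6 -3.2] open 0.0452 grip 43.9
```

View pics/e.png

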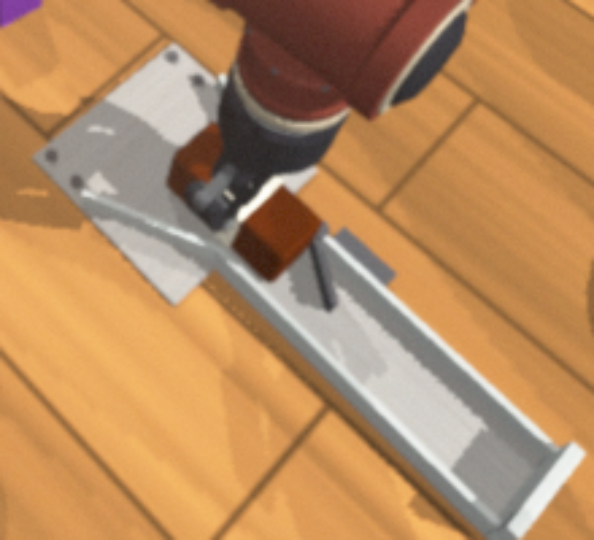

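The bar is centred in the lane with its front just at the pawl's root (crop (310,240)). Pushing on.

Request:
play_rows(series=[[0, [0.2, 0, 0], [0, 0, 0]], [0, [0.25, 0, 0], [0, 0, 0]], [0, [0.25, 0, 0], [0, 0, 0]], [0, [0.25, 0, 0], [0, 0, 0]], [0, [0.25, 0, 0], [0, 0, 0]], [0, [0.2, 0, 0], [0, 0, 0]], [0, [0, 0, 0], [0, 0, 0]]])

```text
t: 10.72
tool_pos: [0.5013, 0.1603, 0.0342]
tool_rot: [-2.258, -2.183, -0.001]
contact_force: [2.2, -0.1, -3.8]
opening: 0.045
grip_force: 43.9
```

Request:
play_rows(series=[[0, [0.25, 0, 0], [0, 0, 0]], [0, [0.3, 0, 0], [0, 0, 0]], [0, [0.3, 0, 0], [0, 0, 0]], [0, [0.3, 0, 0], [0, 0, 0]], [0, [0.3, 0, 0], [0, 0, 0]], [0, [0.3, 0, 0], [0, 0, 0]], [0, [0.3, 0, 0], [0, 0, 0]], [0, [0, 0, 0], [0, 0, 0]]])

```text
t: 11.72
tool_pos: [0.5045, 0.2628, 0.0341]
tool_rot: [-2.258, -2.183, 0.001]
contact_force: [-0.0, -0.4, -4.8]
opening: 0.0456
grip_force: 43.9
```

Run:
```python
from h import *
from station import ctrl,imaging
togo(ctrl.get_obs(),[.5025+.035*.08,.186+.08],.0325,-2)
s=imaging.get_image("scene")
cv2.imwrite("pics/f.png",cv2.resize(s["color"][200:400,300:520],None,fx=2.7,fy=2.7))
```

```text
t 11.725 pos [0.5045 0.2628 0.0341] yang -1.9 tilt 0.06
shift units [0.06 0.01 0.03] turn z units 0.01 F [-0.  -0.4 -4.8] open 0.0456 grip 43.9
```

View pics/f.png

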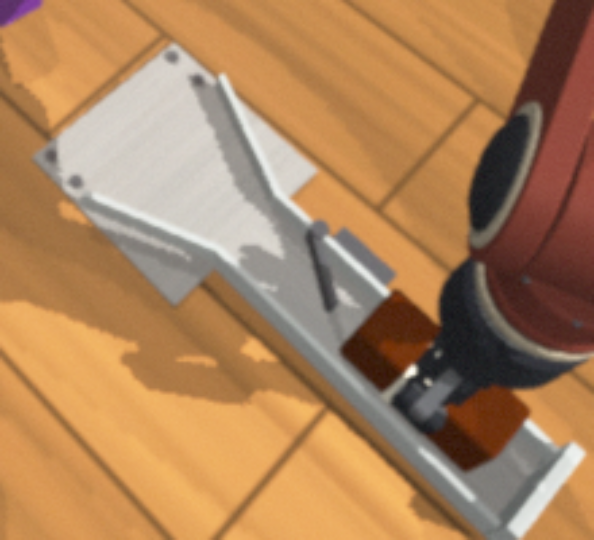

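The pawl is closed again behind the bar (tip at crop (332,305)), and the bar's rear is clear of it. I'll set it down and release.

Request:
play_rows(series=[[0, [0, 0, 0.02], [0, 0, 0]], [0, [0, 0, 0.02], [0, 0, 0]], [0, [0, 0, 0], [0, 0, 0]]])

```text
t: 12.15
tool_pos: [0.5049, 0.2612, 0.0322]
tool_rot: [-2.26, -2.182, 0.001]
contact_force: [0.3, 0.0, -4.4]
opening: 0.0456
grip_force: 44.0
```

Request:
play_rows(series=[[0.65, [0, 0, 0], [0, 0, 0]], [0.8, [0, 0, 0], [0, 0, 0]], [1, [0, 0, 0], [0, 0, 0]], [1, [0, 0, 0], [0, 0, 0]], [1, [0, 0, 0], [0, 0, 0]], [1, [0, 0, 0], [0, 0, 0]]])

```text
t: 12.9
tool_pos: [0.505, 0.2617, 0.0323]
tool_rot: [-2.26, -2.182, 0.0]
contact_force: [0.7, 0.2, 0.2]
opening: 0.0857
grip_force: 0.0
```

Request:
play_rows(series=[[1, [0, 0, -0.2], [0, 0, 0]], [1, [0, 0, -0.4], [0, 0, 0]], [1, [0, 0, -0.5], [0, 0, 0]], [1, [0, 0, -0.6], [0, 0, 0]], [1, [-0.2, -0.6, -0.6], [0, 0, 0]], [1, [-0.3, 0.8, -0.6], [0, 0, 0]], [1, [-0.5, 0.5, -0.4], [0, 0, 0]], [1, [-0.5, 0.5, 0], [0, 0, 0]]])

```text
t: 13.9
tool_pos: [0.5648, 0.1843, 0.2024]
tool_rot: [2.257, 2.18, 0.01]
contact_force: [0.5, -0.2, -0.2]
opening: 0.0855
grip_force: 0.0
```

Run:
```python
from h import *
from station import ctrl,imaging
togo(ctrl.get_obs(),[.5,.186],.2,-2)
s=imaging.get_image("scene")
t=imaging.get_image("top")
c=np.zeros((480,800,3),np.uint8); c[:,:480]=cv2.resize(s["color"][200:400,320:520],(480,480)); c[:320,480:]=cv2.resize(t["color"][120:280,60:220],(320,320))
cv2.imwrite("pics/g.png",c)
```

```text
t 13.9 pos [0.5648 0.1843 0.2024] yang -2.0 tilt 0.42
shift units [-0.01 -1.3   0.04] turn z units 0.0 F [ 0.5 -0.2 -0.2] open 0.0855 grip 0.0
```

View pics/g.png

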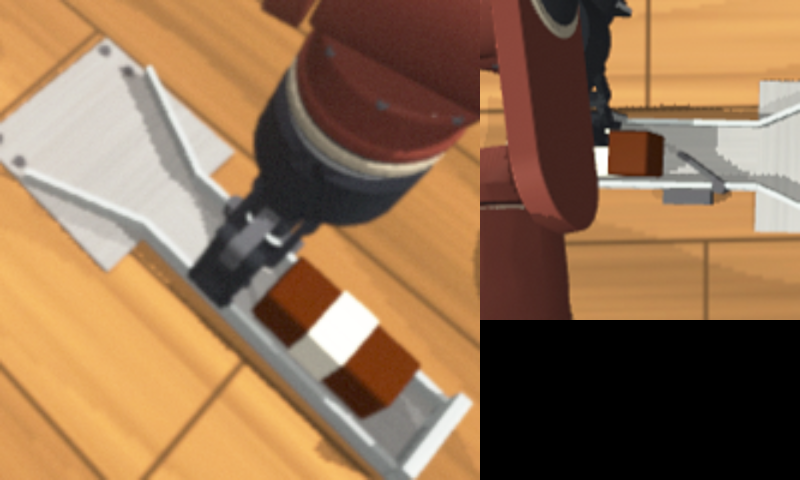

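Top crop: the pawl's tip (680,152) is back on the centre line, about 18 px behind the bar's rear end (662,150). The bar stands upright and the gripper is clear of it, so I'm handing in.

```bash
python3 -c "
from station import ctrl
print(ctrl.finish_job())"
```

```text
the job is handed in; nothing more can be done
None
```

The long banded bar stands upright on the lane's floor, wholly past the closed pawl; the short banded bar was never touched, and I handed the job in at about 14 s.

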